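# Close both end caps of a fruit pack and weigh it

### The job

Both end caps of the cardboard fruit pack stand proud of the sleeve. Hold the pack by its sleeve and push one end against the upright face of the steel stop bracket until that cap is fully home, turn the pack end for end and close the other cap on the same face (do not press the caps with the gripper or on anything else), then lay the pack window up in the middle of the weighing plate and let go. Leave the other things on the bench where they are.

Things in the scene. Friction and masses are not known exactly. Their poses are not given: they have to be found in the camera images.
- pack: the only card-sleeved pack: cardboard sleeve 140 long (x) x 56 wide (y) x 50 high (z) mm, a window in its top showing brown fruit, a white plastic cap plugged in each end; about 0.34 kg. Starts flat on the bench, window up. Origin: centre of the sleeve's underside; x along its length, z up; sleeve ends at x = +70 and -70 mm
- cap_a: white cap in the pack's +x end: flange 54 wide x 46 high x 6 mm thick, clear of the bench by 2.5 mm. Origin: centre of its outer face; its x axis points outward. Slides stiffly (about 6 N) along the pack: outer face 86 to 90 mm from the pack's origin along x at the start (10 to 14 mm gap between flange and sleeve), 76 mm when fully home (no gap)
- cap_b: the same white cap in the pack's -x end, outer face 86 to 90 mm from the pack's origin at the start and 76 mm when home; its x axis points outward (the pack's -x)
- stop: dark steel bent bracket bolted to the bench: upright plate 140 wide (y) x 65 high x 8 mm thick, with its foot and two gussets behind it, 100 mm deep. Origin: on the bench, at the foot of the middle of the plain upright face that looks towards the robot (its -x); push along its +x. The bench in front of the face is clear
- scale: black bench scale 230 x 230 mm with a square white weighing plate 220 x 220 mm, fixed; origin: centre of its underside, on the bench; top of plate 70 mm above the bench
- scale_top (a point): centre of the top face of the weighing plate, 70 mm above the bench
- punnet_1: bystander: clear tray of fruit 150 x 110 x 45 mm, origin under its centre
- tub: bystander: small white tub 85 x 65 x 40 mm, origin under its centre
- tape: bystander: roll of clear tape lying flat, diameter 90 mm, height 24 mm, origin under its centre
- scissors: bystander: green-handled scissors lying flat, 170 x 70 x 10 mm, origin under the pivot
- spare_caps: bystander: small stack of spare white caps, 54 x 46 x 30 mm, origin under its centre
Things that resemble listed ones, but are neither listed nor needed, are in the scene too. What is shaped like the pack but turquoise is not meant.

How it is judged:
On the way, in this order (a step that is already met when the one before it is completed fails the run):
1. one cap (either) is pushed home against the bracket's face, the other still standing proud ((((x of cap_a in the frame of pack below 0.0785 m and x of cap_a in the frame of stop between -0.01 and 0.008 m and y of cap_a in the frame of stop between -0.075 and 0.075 m) and not (x of cap_b in the frame of pack above -0.0785 m)) or ((x of cap_b in the frame of pack above -0.0785 m and x of cap_b in the frame of stop between -0.01 and 0.008 m and y of cap_b in the frame of stop between -0.075 and 0.075 m) and not (x of cap_a in the frame of pack below 0.0785 m)))), for 0.1 s.
2. with the pack turned end for end, the other cap is at the bracket's face and both are home (x of cap_a in the frame of pack below 0.0785 m and x of cap_b in the frame of pack above -0.0785 m and ((x of cap_a in the frame of pack below 0.0785 m and x of cap_a in the frame of stop between -0.01 and 0.008 m and y of cap_a in the frame of stop between -0.075 and 0.075 m) or (x of cap_b in the frame of pack above -0.0785 m and x of cap_b in the frame of stop between -0.01 and 0.008 m and y of cap_b in the frame of stop between -0.075 and 0.075 m))), for 0.1 s.
At the end, for the whole second after the job is handed in: Both caps are home (outer face within 78.5 mm of the pack's origin), and the pack lies released, at rest, flat and window up on the weighing plate, its centre within 40 mm of the plate's centre along each of the plate's sides (x of cap_a in the frame of pack below 0.0785 m and x of cap_b in the frame of pack above -0.0785 m and x of pack in the frame of scale_top between -0.04 and 0.04 m and y of pack in the frame of scale_top between -0.04 and 0.04 m and z of pack in the frame of scale_top between -0.004 and 0.005 m and angle between pack's own z axis and vertical below 0.06 rad and linear speed of pack below 0.02 m/s); the robot touches nothing.
It fails at once if a cap is pressed by the gripper or against the scale instead of the bracket (over 5 N) (contact force between any of the fingers, the arm, scale and cap_a above 5 N or contact force between any of the fingers, the arm, scale and cap_b above 5 N).
It fails at once if a bystander is moved more than 30 mm (distance of any of punnet_1, spare_caps, tub, tape, scissors from where it was at the start of the episode above 0.03 m).
It also fails if it takes over 67 s, if anything falls off the work surface, if the arm or the gripper's body presses on something with over 40 N, if the wrist force passes 120 N, or if a joint passes its speed limit or range.

### The arm

A 6-joint arm with a two-finger parallel gripper is mounted at the origin on the work surface. World frame = base frame: x ahead of the robot, y to its left, z up, the work surface at z = 0. Lengths are in m, angles in rad, forces in N, time in s.
With the tool pointing down it reaches from about 0.375 to 0.975 m from the base axis. Payload 3.8 kg.
Tool frame: the origin (TCP) lies midway between the tips of the shut fingers; the grasp point (between the pads) lies 19 mm behind it; x points along the fingers, z is the direction in which the jaws open and shut, and the axes are right-handed (so a half turn about x gives the same grasp; the last joint's range is limited). The gripper opens to 88 mm and grips with 3 to 60 N. Pads are 18 mm wide; open, the fingers measure 123 mm over their backs; the gripper's body (75 mm by 187 mm) begins 45 mm behind the grasp point.
Start: joints at [-1.189, 0.264, 1.604, -0, 1.274, -0.037], TCP at [0.274, -0.617, 0.239] pointing down, gripper open.
Joint ranges: [-2.63, 2.63], [-0.94, 2.18], [0.31, 2.57], [-1.31, 4.45], [0, 2.66], [-2.55, 2.55]. Speed limits (rad/s): [2.57, 2.57, 3.14, 3.14, 3.14, 3.14].

### API

Orientations are given as a rotation vector (axis times angle).
In Python, from plant import r, viewer, ticket gives the robot as it stands.
- The arm moves only by the tool play_rows, never from a script. Its argument "steps" is a list that holds one entry, the list of rows, each a list of 6 numbers: the shift along the tool's x, y, z in cm, then the turn, a rotation vector about the tool's x, y, z in rad. A call has 1 to 5 rows; each row is the pose to reach, as a shift and turn from the pose commanded when the call began, along the tool's axes at that moment; what a row does not reach only later rows make up. A row lasts 1/8 s, in which the tool goes at most 62.5 mm and 10.7 degrees, less where a joint would pass 70% of its speed; a pose out of reach is approached as far as the arm can. A call with a gripper value outside its range is refused whole. "grip" is the closure, from 0 (fully open) to 1 (shut), set as the call begins (left out, the last holds). The fingers move at their own pace and stop on an object; the grip force is fixed at half the most. Time passes only in rows, so rows that repeat a pose let the fingers close. It gives the time, the measured TCP pose, the force and the opening at its end, in the units of the state.
- r.observe(): the state, without advancing time (a new reading comes with each control period).
- viewer.camera(name): name is "scene" or "top" or "wrist"; returns a dict with "frame" (420x560x3 uint8, red, green, blue), "mtx" (3x3 intrinsics, pixels), "position" and "orientation" of the camera in the world; the wrist camera has in their place "tool_from_camera" (4x4, takes a point from camera to tool coordinates, whose origin is the TCP and whose axes are the tool frame's). Camera axes: x right, y down, z forward; pixel columns grow to the right and rows downward; lengths in m; the calibration is good to about 2 mm. A picture is of the moment at which its call begins: read the wrist's pose just before it. There is no depth.
- ticket.hand_in(): hands the job in, once; it reports no verdict.
The state is a dict: "time_s": time; "q": joint angles; "qvel": joint speeds; "joint_efforts": joint torques, N m; "position": TCP position; "eef_rot": TCP orientation; "wrist_force": force on the tool from outside, world axes, zero at the start; "wrist_torque": the same for the moment, N m; "grip_width": finger opening in m.
Only numpy, scipy, OpenCV 4.12 (cv2) and the standard library are available. Lean on these libraries where they do the work, as an engineer would, in place of code of your own. Each camera call takes 0.05 s, during which the arm holds its last target. There are 200 camera calls.

## Working session

There is one attempt and no reset: what is moved stays moved. The work goes in short steps, Python scripts to look and compute and a tool call to move; the robot and the scene stay as the last step left them, time stands still between calls to the robot, and variables do not carry over. Pictures are saved under pics/ and viewed, about 8 in all and at most 12, crops included, and the job is handed in when it is done.

Besides the shell and the picture viewer there is one more tool, called after ">>>" as name([rows], argument=value, ...), one row to a line, values as JSON. play_rows: Moves the arm, as the interface text tells. Its arguments: {"type":"object","properties":{"steps":{"type":"array","items":{"type":"array","items":{"type":"array","items":{"type":"number"}}}},"grip":{"type":"number"}},"required":["steps"]}

```bash
ls; mkdir -p pics
python3 - <<'E'
from plant import r, viewer
import cv2,numpy as np,pickle
s=r.observe(); print({k:np.round(v,3) for k,v in s.items()})
d={n:viewer.camera(n) for n in("scene","top")}
pickle.dump(d,open('cams.pkl','wb'))
for n in d:
    print(n,np.round(d[n]['mtx'],1),np.round(d[n]['position'],3),np.round(d[n]['orientation'],4))
    cv2.imwrite(f'pics/{n}0.png',d[n]['frame'][...,::-1])
E
```

```text
pics
{'time_s': np.float64(0.0), 'q': array([-1.189,  0.265,  1.605, -0.   ,  1.274, -0.037]), 'qvel': array([-0.   ,  0.001,  0.001,  0.   ,  0.001, -0.001]), 'joint_efforts': array([-0.0000e+00, -5.0212e+01, -3.5687e+01,  7.3000e-02,  2.9000e-02,
       -0.0000e+00]), 'position': array([ 0.274, -0.616,  0.237]), 'eef_rot': array([ 0.897,  1.381, -0.895]), 'wrist_force': array([0.609, 0.091, 0.01 ]), 'wrist_torque': array([0.023, 0.004, 0.003]), 'grip_width': np.float64(0.088)}
scene [[530.7   0.  277.6]
 [  0.  530.7 205.7]
 [  0.    0.    1. ]] [1.273 0.642 1.298] [-1.1275 -2.4785  0.8531]
top [[449.6   0.  279.4]
 [  0.  449.6 211.1]
 [  0.    0.    1. ]] [0.362 0.002 1.729] [-2.1982  2.1444 -0.1126]
```

View pics/top0.png

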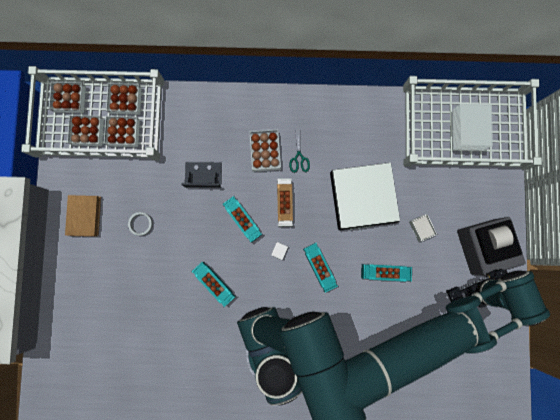

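View pics/scene0.png

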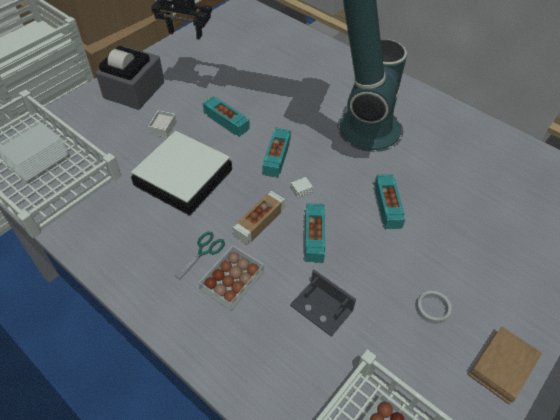

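```bash
cat > h.py <<'E'
import cv2,numpy as np,pickle
from scipy.spatial.transform import Rotation as R
from plant import r,viewer
def ray(c,uv,z):
    "pixel to world point at height z"
    Rm=R.from_rotvec(c['orientation']).as_matrix()
    d=Rm@np.linalg.solve(c['mtx'],[uv[0],uv[1],1]); p=np.array(c['position'])
    return p+d*(z-p[2])/d[2]
E
python3 - <<'E'
from h import *
d=pickle.load(open('cams.pkl','rb'))
t=d['top']['frame'];s=d['scene']['frame']
f=lambda im,x,y,w,h,k:cv2.resize(im[y:y+h,x:x+w],None,fx=k,fy=k,interpolation=cv2.INTER_CUBIC)
a=f(t,175,145,130,100,6) #780x600
cv2.imwrite('pics/c1.png',a[...,::-1])
b=f(s,220,180,150,160,3.75)
cv2.imwrite('pics/c2.png',b[...,::-1])
# scale plate: white blob
hsv=cv2.cvtColor(t,cv2.COLOR_RGB2HSV)
m=((hsv[...,1]<40)&(hsv[...,2]>200)).astype(np.uint8)
n,l,st,ce=cv2.connectedComponentsWithStats(m)
for i in range(1,n):
    if st[i,4]>150: print(st[i],ce[i])
    if st[i,4]>1500 and abs(ce[i][0]-365)<20:
        c=cv2.findContours((l==i).astype(np.uint8),0,2)[0][0]; bx=cv2.minAreaRect(c)
        pts=[ray(d['top'],p,.07)[:2] for p in cv2.boxPoints(bx)]; print(bx,np.round(pts,3),np.mean(pts,0))
m=((hsv[...,0]<22)&(hsv[...,1]>80)&(hsv[...,2]>60)).astype(np.uint8)
m[:, :270]=0;m[:,305:]=0;m[:175]=0;m[235:]=0
c=max(cv2.findContours(cv2.morphologyEx(m,3,np.ones((3,3))),0,2)[0],key=cv2.contourArea);bx=cv2.minAreaRect(c)
pts=[ray(d['top'],p,.05)[:2] for p in cv2.boxPoints(bx)]; print('pack',bx,np.round(pts,3),np.mean(pts,0))
E
```

```text
[ 38  70 119   6 226] [105.22123894  72.22566372]
[ 31  78 124  78 647] [100.75270479 132.74497682]
[410  85 123  77 591] [463.64467005 140.65820643]
[534  88   4  69 157] [535.47770701 122.99363057]
[ 334  163   66   64 3322] [365.86875376 194.96779049]
((366.050048828125, 194.8500213623047), (57.699913024902344, 58.407020568847656), 81.8698959350586) [[ 0.688 -0.198]
 [ 0.725 -0.415]
 [ 0.51  -0.445]
 [ 0.474 -0.231]] [ 0.59906737 -0.32260969]
[  0 177  25  42 579] [ 12.17271157 192.74093264]
[  0 219  21  74 999] [  9.10510511 256.46146146]
[272 243  15  16 154] [278.98051948 250.49350649]
[  0 288  15  26 183] [  6.47540984 298.18032787]
[  0 318  12  45 192] [  6.97395833 341.28125   ]
pack ((284.6343078613281, 202.02886962890625), (36.413116455078125, 14.458638191223145), 88.09085083007812) [[ 0.634  0.011]
 [ 0.637 -0.044]
 [ 0.499 -0.051]
 [ 0.496  0.003]] [ 0.56653478 -0.02015874]
```

View pics/c1.png

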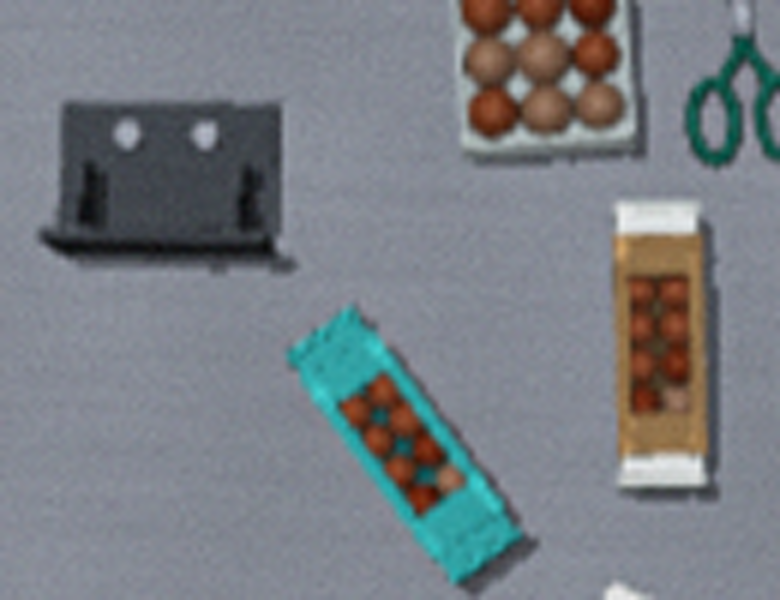

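View pics/c2.png

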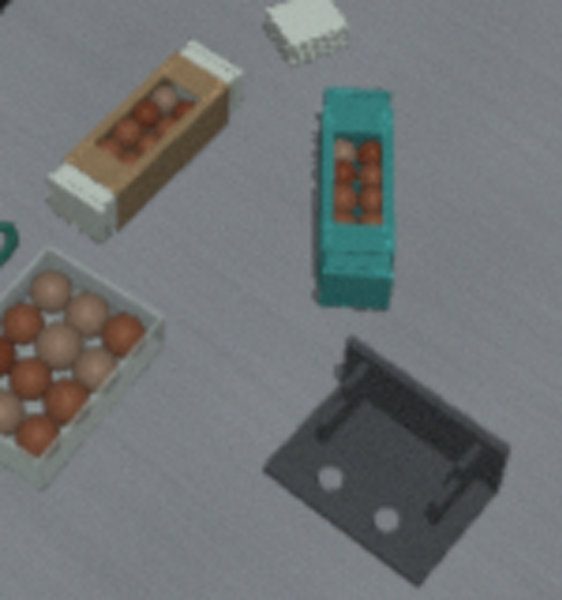

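The top view shows the pack at about (285,202), with its long axis close to world x. The scale plate is at (366,195) and the bracket at about (203,178), its face looking down-image towards the robot. In the 6x crop, the bracket's foot corners are at (63,103) and (280,103), and the plate's top edge runs (42,235) to (275,240).

Run:
```python
from h import *
d=pickle.load(open('cams.pkl','rb'));T=d['top'];S=d['scene']
ct=lambda x,y:(175+x/6,145+y/6); cs=lambda x,y:(220+x/3.75,180+y/3.75)
p=lambda n,*a:print(n,np.round(ray(*a),3))
for q in[(63,103),(280,103)]:p('T foot back',T,ct(*q),.004)
for q in[(265,468),(417,585)]:p('S foot back',S,cs(*q),.004)
for q in[(42,235),(272,242)]:p('T plate top edge',T,ct(*q),.065)
for q in[(70,255),(275,252)]:p('T plate low/front',T,ct(*q),.065)
for q in[(352,337),(509,447)]:p('S plate top front edge',S,cs(*q),.065)
for q in[(290,352),(350,308),(521,535)]:p('decoy',T,ct(*q),.05)
for q in[(615,203),(700,203),(620,487),(705,487)]:p('cap ends T',T,ct(*q),.048)
for q in[(50,185),(110,213),(190,40),(243,72)]:p('cap ends S',S,cs(*q),.048)
o=r.observe();print(R.from_rotvec(o['eef_rot']).as_matrix().round(3))
c=viewer.camera('wrist');print(c['tool_from_camera'].round(4),c['mtx'].round(1))
```

```text
T foot back [0.719 0.369 0.004]
T foot back [0.722 0.228 0.004]
S foot back [0.72  0.238 0.004]
S foot back [0.72  0.376 0.004]
T plate top edge [0.622 0.365 0.065]
T plate top edge [0.621 0.222 0.065]
T plate low/front [0.61  0.347 0.065]
T plate low/front [0.615 0.22  0.065]
S plate top front edge [0.624 0.237 0.065]
S plate top front edge [0.622 0.375 0.065]
decoy [0.554 0.21  0.05 ]
decoy [0.583 0.173 0.05 ]
decoy [0.443 0.062 0.05 ]
cap ends T [0.654 0.009 0.048]
cap ends T [ 0.656 -0.045  0.048]
cap ends T [0.475 0.001 0.048]
cap ends T [ 0.476 -0.052  0.048]
cap ends S [ 0.662 -0.029  0.048]
cap ends S [0.651 0.024 0.048]
cap ends S [ 0.48  -0.044  0.048]
cap ends S [0.477 0.01  0.048]
[[-0.001  0.914  0.407]
 [ 0.002  0.407 -0.914]
 [-1.     0.    -0.002]]
[[-5.000e-04 -2.713e-01  9.625e-01 -1.462e-01]
 [ 3.000e-04 -9.625e-01 -2.713e-01  6.990e-02]
 [ 1.000e+00  2.000e-04  5.000e-04 -1.000e-04]
 [ 0.000e+00  0.000e+00  0.000e+00  1.000e+00]] [[377.    0.  281.2]
 [  0.  377.  207.6]
 [  0.    0.    1. ]]
```

>>> play_rows([
  [[0.3,4.6,-3.9,0.074,0,0],[0.6,9.2,-7.8,0.148,0,0],[0.9,13.8,-11.7,0.222,0,0],[1.2,18.4,-15.6,0.296,0,0],[1.5,23,-19.5,0.37,0,0]],
])

```text
time_s: 0.78
position: [0.4057, -0.3431, 0.2234]
eef_rot: [1.175, 1.231, -1.175]
wrist_force: [1.2, 0.1, -0.4]
grip_width: 0.0882
```

>>> play_rows([
  [[0.4,3,-5.4,0,0,0],[0.8,6,-10.8,0,0,0],[1.2,9,-16.2,0,0,0],[1.6,12,-21.6,0,0,0],[2,15,-27,0,0,0]],
])

```text
time_s: 1.4
position: [0.5425, -0.066, 0.2036]
eef_rot: [1.173, 1.232, -1.173]
wrist_force: [0.3, -0.4, -0.4]
grip_width: 0.0878
```

>>> play_rows([
  [[0,2.6,-4.9,0,0,0],[0,2.6,-4.9,0,0,0],[0,2.6,-4.9,0,0,0]],
])

```text
time_s: 1.78
position: [0.5651, -0.0179, 0.2033]
eef_rot: [1.172, 1.233, -1.174]
wrist_force: [-0.1, 0.0, 0.0]
grip_width: 0.088
```

```bash
cat >> h.py <<'E'
def wcam():
    "wrist picture with camera pose in world (as position/orientation)"
    o=r.observe(); c=viewer.camera('wrist'); T=np.eye(4); T[:3,:3]=R.from_rotvec(o['eef_rot']).as_matrix(); T[:3,3]=o['position']
    W=T@c['tool_from_camera']; c['position']=W[:3,3]; c['orientation']=R.from_matrix(W[:3,:3]).as_rotvec(); return o,c
def uvof(c,P):
    Rm=R.from_rotvec(c['orientation']).as_matrix(); q=c['mtx']@(Rm.T@(np.array(P)-c['position'])); return q[:2]/q[2]
E
python3 - <<'E'
from h import *
o,c=wcam(); print(o['position'].round(4),R.from_rotvec(o['eef_rot']).as_matrix().round(3))
pickle.dump(c,open('w1.pkl','wb'))
cv2.imwrite('pics/w1.png',c['frame'][...,::-1])
print(uvof(c,[*o['position'][:2],.05]))
E
```

```text
[ 0.5651 -0.0179  0.2033] [[-0.001  0.999  0.05 ]
 [-0.001  0.05  -0.999]
 [-1.    -0.001  0.   ]]
[281.07896767 190.22034786]
```

View pics/w1.png

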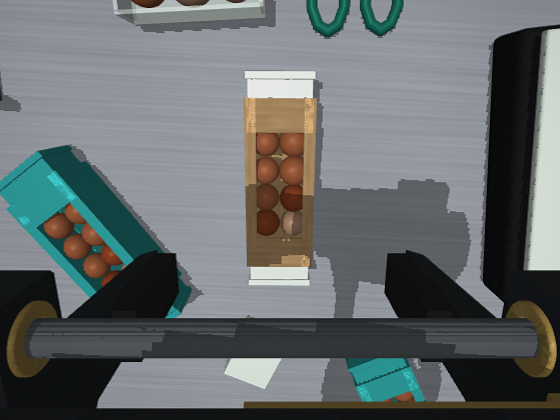

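The wrist view shows the pack straight between the fingers: sleeve top corners at about (246,98), (317,98), (246,266) and (313,266), and caps proud at rows 72 and 285.

Run:
```python
from h import *
c=pickle.load(open('w1.pkl','rb'))
P=[ray(c,q,.05) for q in[(246,98),(317,98),(246,266),(313,266)]]
for p in P: print(p.round(4))
print(np.mean(P,0).round(4), (P[0]+P[1]-P[2]-P[3]).round(4))
for q in [(280,72),(279,285)]: print(ray(c,q,.048).round(4))
```

```text
[0.6358 0.0124 0.05  ]
[ 0.6385 -0.0417  0.05  ]
[0.4965 0.009  0.05  ]
[ 0.4994 -0.0488  0.05  ]
[ 0.5676 -0.0173  0.05  ] [0.2784 0.0105 0.    ]
[ 0.6559 -0.0126  0.048 ]
[ 0.4788 -0.0204  0.048 ]
```

>>> play_rows([
  [[5,0.2,0,0,0,0],[10,0.2,0,0,0,0],[15,0.2,0,0,0,0],[19.5,0.2,0,0,0,0],[19.5,0.2,0,0,0,0]],
])

```text
time_s: 2.45
position: [0.5628, -0.0191, 0.0049]
eef_rot: [1.171, 1.238, -1.181]
wrist_force: [-0.9, 0.2, -0.9]
grip_width: 0.0881
```

>>> play_rows([
  [[0,0,0,0,0,0],[0,0,0,0,0,0],[0,0,0,0,0,0],[0,0,0,0,0,0],[0,0,0,0,0,0]],
], grip=1)

```text
time_s: 3.08
position: [0.569, -0.0175, 0.0106]
eef_rot: [1.175, 1.23, -1.171]
wrist_force: [-0.7, 1.2, 7.2]
grip_width: 0.0556
```

>>> play_rows([
  [[-4,0,0,0,0,0],[-9,0,0,0,0,0],[-10,-0.8,-5,0.02,0,0],[-10,-1.6,-10.5,0.03,0,0],[-10,-2.4,-16,0.04,0,0]],
])

```text
time_s: 3.7
position: [0.5351, 0.1422, 0.109]
eef_rot: [1.204, 1.213, -1.203]
wrist_force: [0.1, 0.3, -3.2]
grip_width: 0.0559
```

>>> play_rows([
  [[0,-0.8,-5.5,0,0,0],[0,-1.6,-11,0,0,0],[0,-2.5,-16.2,0,0,0],[0,-2.5,-16.2,0,0,0],[0,-2.5,-16.2,0,0,0]],
])

```text
time_s: 4.32
position: [0.5086, 0.3024, 0.1081]
eef_rot: [1.2, 1.214, -1.203]
wrist_force: [0.5, 0.0, -3.0]
grip_width: 0.0559
```

Run:
```python
from h import *
o,c=wcam(); print(o['position'].round(4),R.from_rotvec(o['eef_rot']).as_matrix().round(3),o['q'].round(2),o['wrist_force'].round(1))
pickle.dump(c,open('w2.pkl','wb'))
cv2.imwrite('pics/w2.png',c['frame'][...,::-1])
```

```text
[0.5086 0.3024 0.1081] [[-0.001  1.     0.01 ]
 [-0.001  0.01  -1.   ]
 [-1.    -0.001  0.001]] [ 0.49  0.22  1.91 -0.    1.01  2.06] [ 0.5  0.  -3. ]
```

View pics/w2.png

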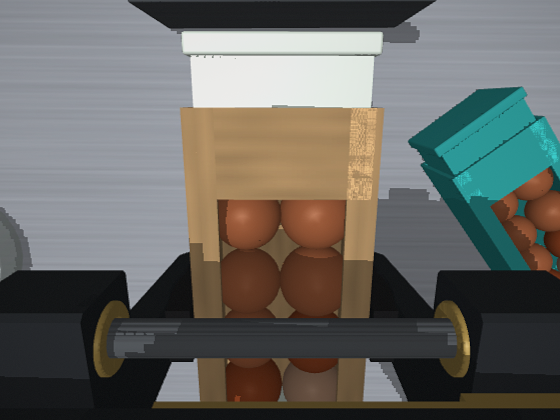

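The wrist view shows the pack held square and level. The bracket face meets the bench from (163,27) to (403,26), the cap is proud at row 32, the sleeve's front edge is at row 108, and the turquoise decoy is clear on the right.

Run:
```python
from h import *
c=pickle.load(open('w2.pkl','rb'))
for q in[(163,27),(403,26)]: print('foot of face',ray(c,q,0).round(4))
zb=.1081-.0106 # pack bottom
for q in[(182,108),(383,108)]: print('sleeve front top',ray(c,q,zb+.05).round(4))
for q in[(183,32),(382,32)]: print('cap outer top',ray(c,q,zb+.0485).round(4))
for q in[(410,140),(465,180)]: print('decoy',ray(c,q,.05).round(4))
```

```text
foot of face [0.6218 0.3764 0.    ]
foot of face [0.6239 0.2283 0.    ]
sleeve front top [0.5765 0.3303 0.1475]
sleeve front top [0.577  0.2752 0.1475]
cap outer top [0.5958 0.3292 0.146 ]
cap outer top [0.5964 0.2767 0.146 ]
decoy [0.5592 0.2338 0.05  ]
decoy [0.5377 0.2011 0.05  ]
```

>>> play_rows([
  [[4,0,0,0,0,0],[8.5,0,0,0,0,0],[8.5,1,0,0,0,0],[8.5,2,0,0,0,0],[8.5,2,0,0,0,0]],
])

```text
time_s: 5.0
position: [0.5329, 0.3036, 0.0266]
eef_rot: [1.208, 1.211, -1.199]
wrist_force: [0.4, 0.7, -2.3]
grip_width: 0.056
```

>>> play_rows([
  [[0,0.4,0,0,0,0],[0,0.6,0,0,0,0],[0,0.8,0,0,0,0],[0,1,0,0,0,0],[0,1,0,0,0,0]],
])

```text
time_s: 5.62
position: [0.5377, 0.3029, 0.0238]
eef_rot: [1.2, 1.215, -1.205]
wrist_force: [-5.3, -0.2, 0.1]
grip_width: 0.0559
```

>>> play_rows([
  [[0,0.2,0,0,0,0],[0,0.4,0,0,0,0],[0,0.6,0,0,0,0],[0,0.6,0,0,0,0]],
])

```text
time_s: 6.12
position: [0.5436, 0.303, 0.0237]
eef_rot: [1.2, 1.215, -1.205]
wrist_force: [-5.3, -0.1, -0.3]
grip_width: 0.056
```

>>> play_rows([
  [[0,0.15,0,0,0,0],[0,0.3,0,0,0,0],[0,0.3,0,0,0,0]],
])

```text
time_s: 6.5
position: [0.5465, 0.303, 0.0237]
eef_rot: [1.2, 1.215, -1.205]
wrist_force: [-5.1, -0.4, -0.1]
grip_width: 0.0556
```

>>> play_rows([
  [[0,0.15,0,0,0,0],[0,0.15,0,0,0,0]],
])

```text
time_s: 6.75
position: [0.5476, 0.303, 0.0236]
eef_rot: [1.199, 1.216, -1.206]
wrist_force: [-6.8, 0.1, -0.1]
grip_width: 0.0558
```

>>> play_rows([
  [[0,0.1,0,0,0,0],[0,0.2,0,0,0,0]],
])

```text
time_s: 7.0
position: [0.5477, 0.3029, 0.0233]
eef_rot: [1.197, 1.218, -1.209]
wrist_force: [-12.0, 0.6, 4.0]
grip_width: 0.0558
```

>>> play_rows([
  [[0,0.1,0,0,0,0],[0,0.2,0,0,0,0],[0,0.2,0,0,0,0]],
])

```text
time_s: 7.38
position: [0.5478, 0.3027, 0.0227]
eef_rot: [1.195, 1.22, -1.212]
wrist_force: [-15.0, 0.5, 4.5]
grip_width: 0.0559
```

Run:
```python
from h import *
o,c=wcam(); print(o['position'].round(4),o['wrist_force'].round(1))
cv2.imwrite('pics/w3.png',c['frame'][:,:,::-1])
```

```text
[0.5478 0.3027 0.0227] [-15.    0.5   4.5]
```

View pics/w3.png

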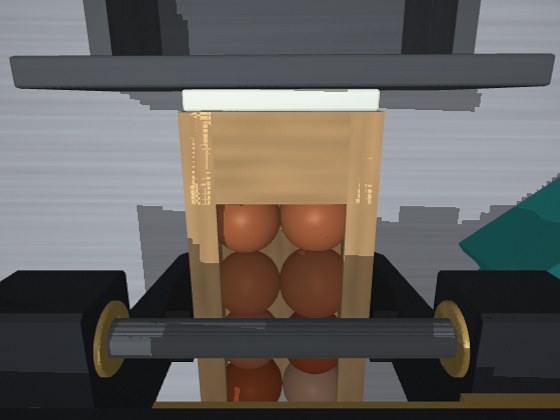

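The first cap is home: its flange sits flush on the sleeve, with no gap at rows 90–111, and is flat against the plate. Next I retreat, lift and turn the pack.

>>> play_rows([
  [[0,-2,0,0,0,0],[-2,-4.5,0,0,0,0],[-6,-5.3,0,0,0,0],[-9,-5.3,0,-0.17,0,0],[-9,-5.3,0,-0.34,0,0]],
])

```text
time_s: 8.05
position: [0.5035, 0.3044, 0.1183]
eef_rot: [0.95, 1.352, -0.937]
wrist_force: [0.3, -0.3, -3.1]
grip_width: 0.0558
```

>>> play_rows([
  [[0,0,0,-0.18,0,0],[0,0,0,-0.36,0,0],[0,0,0,-0.54,0,0],[0,0,0,-0.72,0,0],[0,0,0,-0.9,0,0]],
])

```text
time_s: 8.68
position: [0.5012, 0.3029, 0.1144]
eef_rot: [0.248, 1.555, -0.247]
wrist_force: [0.6, -0.2, -2.8]
grip_width: 0.0557
```

>>> play_rows([
  [[0,0,0,-0.18,0,0],[0,0,0,-0.36,0,0],[0,0,0,-0.54,0,0],[0,0,0,-0.72,0,0],[0,0,0,-0.9,0,0]],
])

```text
time_s: 9.3
position: [0.5011, 0.3029, 0.1143]
eef_rot: [-0.458, 1.52, 0.458]
wrist_force: [-0.6, -0.7, -2.7]
grip_width: 0.0558
```

>>> play_rows([
  [[0,0,0,-0.18,0,0],[0,0,0,-0.36,0,0],[0,0,0,-0.54,0,0],[0,0,0,-0.72,0,0],[0,0,0,-0.9,0,0]],
])

```text
time_s: 9.93
position: [0.5011, 0.3029, 0.1143]
eef_rot: [-1.145, 1.247, 1.145]
wrist_force: [-1.1, 0.3, -2.6]
grip_width: 0.056
```

>>> play_rows([
  [[0,0,0,-0.1,0,0],[0,0,0,-0.1,0,0],[0,0,0,-0.1,0,0]],
])

```text
time_s: 10.3
position: [0.501, 0.3028, 0.114]
eef_rot: [-1.214, 1.206, 1.213]
wrist_force: [-0.7, -0.3, -2.0]
grip_width: 0.0562
```

Run:
```python
from h import *
o=r.observe(); print(o['time_s'],o['position'].round(4),R.from_rotvec(o['eef_rot']).as_matrix().round(3),o['q'].round(2),o['wrist_force'].round(1))
```

```text
10.3 [0.501  0.3028 0.114 ] [[ 0.001 -1.    -0.006]
 [ 0.    -0.006  1.   ]
 [-1.    -0.001  0.   ]] [ 0.5   0.2   1.92 -0.    1.02 -1.08] [-0.7 -0.3 -2. ]
```

>>> play_rows([
  [[4.5,0,0,0,0,0],[9,0,0,0,0,0],[9,-1.2,0,0,0,0],[9,-2.4,0,0,0,0],[9,-2.4,0,0,0,0]],
])

```text
time_s: 10.92
position: [0.5287, 0.3041, 0.0268]
eef_rot: [-1.214, 1.2, 1.211]
wrist_force: [0.1, -0.4, -2.6]
grip_width: 0.0557
```

>>> play_rows([
  [[0,-0.3,0,0,0,0],[0,-0.6,0,0,0,0],[0,-0.9,0,0,0,0],[0,-1.2,0,0,0,0],[0,-1.2,0,0,0,0]],
])

```text
time_s: 11.55
position: [0.5353, 0.3029, 0.0235]
eef_rot: [-1.214, 1.208, 1.217]
wrist_force: [-4.3, -0.3, 0.2]
grip_width: 0.0558
```

>>> play_rows([
  [[0,-0.2,0,0,0,0],[0,-0.4,0,0,0,0],[0,-0.5,0,0,0,0],[0,-0.5,0,0,0,0]],
])

```text
time_s: 12.05
position: [0.5401, 0.3029, 0.0235]
eef_rot: [-1.214, 1.208, 1.217]
wrist_force: [-5.5, 0.5, -0.7]
grip_width: 0.0559
```

>>> play_rows([
  [[0,-0.2,0,0,0,0],[0,-0.3,0,0,0,0],[0,-0.4,0,0,0,0],[0,-0.4,0,0,0,0]],
])

```text
time_s: 12.55
position: [0.5439, 0.3029, 0.0234]
eef_rot: [-1.214, 1.209, 1.217]
wrist_force: [-5.5, 1.0, 0.3]
grip_width: 0.0555
```

>>> play_rows([
  [[0,-0.1,0,0,0,0],[0,-0.2,0,0,0,0],[0,-0.2,0,0,0,0]],
])

```text
time_s: 12.92
position: [0.544, 0.3028, 0.023]
eef_rot: [-1.212, 1.212, 1.219]
wrist_force: [-10.1, 1.3, 1.9]
grip_width: 0.0555
```

>>> play_rows([
  [[0,-0.1,0,0,0,0],[0,-0.3,0,0,0,0],[0,-0.3,0,0,0,0]],
])

```text
time_s: 13.3
position: [0.5442, 0.3027, 0.0222]
eef_rot: [-1.21, 1.217, 1.223]
wrist_force: [-16.2, 2.5, 4.1]
grip_width: 0.0556
```

Run:
```python
from h import *
o,c=wcam(); print(o['position'].round(4),o['wrist_force'].round(1))
s=viewer.camera('scene')['frame']; pickle.dump(s,open('s2.pkl','wb'))
s=cv2.resize(s[190:350,240:400],None,fx=3.7,fy=3.7,interpolation=cv2.INTER_CUBIC)
cv2.imwrite('pics/s2.png',s[...,::-1])
```

```text
[0.5442 0.3027 0.0222] [-16.2   2.5   4.1]
```

View pics/s2.png

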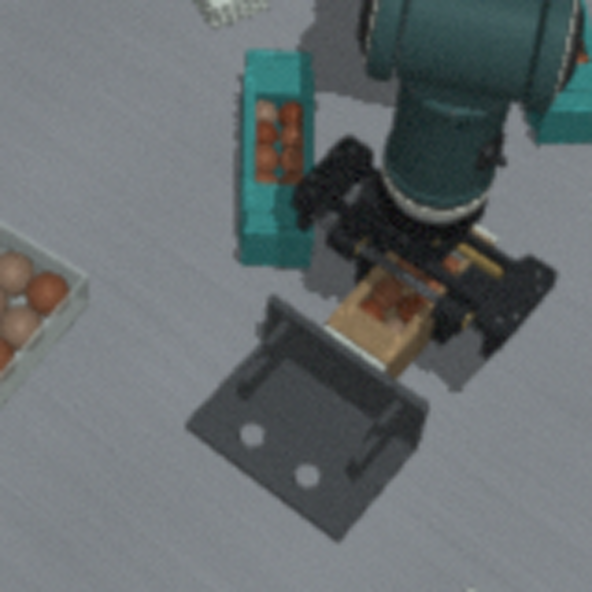

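Both caps look home: the force rose to 16 N with no further travel. I'm moving to the scale now.

>>> play_rows([
  [[0,2,0,0,0,0],[-3,4.5,0,0,0,0],[-8,5,0,0,0,0],[-13.6,5,0,0,0,0],[-13.6,4.2,-5.6,0,0,0]],
])

```text
time_s: 14.02
position: [0.5137, 0.2508, 0.167]
eef_rot: [-1.22, 1.189, 1.211]
wrist_force: [0.4, -0.7, -2.5]
grip_width: 0.056
```

>>> play_rows([
  [[0,-0.8,-5.7,0,0,0],[0,-1.7,-11.4,0,0,0],[0,-2.5,-17.1,0,0,0],[0,-3.4,-22.8,0,0,0],[0,-4.3,-28.5,0,0,0]],
])

```text
time_s: 14.65
position: [0.5546, -0.0399, 0.1602]
eef_rot: [-1.215, 1.205, 1.213]
wrist_force: [0.6, -0.0, -2.2]
grip_width: 0.0559
```

>>> play_rows([
  [[0,-0.8,-5.7,-0.03,0,0],[0,-1.7,-11.4,-0.06,0,0],[0,-2.5,-17.1,-0.09,0,0],[0,-3.4,-22.8,-0.12,0,0],[0,-4.3,-28.5,-0.14,0,0]],
])

```text
time_s: 15.28
position: [0.5995, -0.3248, 0.1599]
eef_rot: [-1.318, 1.136, 1.316]
wrist_force: [1.2, -0.6, -3.1]
grip_width: 0.0554
```

Run:
```python
from h import *
o,c=wcam(); print(o['time_s'],o['position'].round(4),R.from_rotvec(o['eef_rot']).as_matrix().round(3),o['q'].round(2),o['wrist_force'].round(1))
s=viewer.camera('scene')['frame']
a=cv2.resize(s[110:250,100:280],None,fx=2.3,fy=2.3); b=c['frame']
cv2.imwrite('pics/m3.png',np.hstack([cv2.resize(b,(386,322)),a[:322]])[...,::-1])
pickle.dump(c,open('w4.pkl','wb'))
```

```text
15.275 [ 0.5995 -0.3248  0.1599] [[ 0.001 -0.989 -0.147]
 [-0.    -0.147  0.989]
 [-1.    -0.001 -0.001]] [-0.53  0.33  1.67 -0.    1.14 -2.25] [ 1.2 -0.6 -3.1]
```

View pics/m3.png

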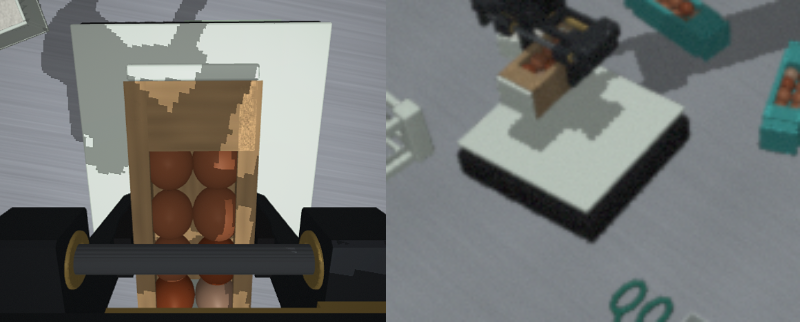

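The wrist view shows the pack square over the plate with its cap flush. The scene view shows the same from the other side.

>>> play_rows([
  [[3.5,0,0,0,0,0],[6,0,0,0,0,0],[7.2,0,0,0,0,0],[7.5,0,0,0,0,0],[7.5,0,0,0,0,0]],
])

```text
time_s: 16.0
position: [0.6, -0.3227, 0.0856]
eef_rot: [-1.318, 1.136, 1.316]
wrist_force: [-0.3, -0.4, -2.2]
grip_width: 0.0559
```

>>> play_rows([
  [[0.15,0,0,0,0,0],[0.3,0,0,0,0,0],[0.3,0,0,0,0,0]],
])

```text
time_s: 16.38
position: [0.5994, -0.3227, 0.082]
eef_rot: [-1.317, 1.136, 1.317]
wrist_force: [0.4, -0.3, -3.1]
grip_width: 0.0555
```

>>> play_rows([
  [[0.1,0,0,0,0,0],[0.1,0,0,0,0,0]],
])

```text
time_s: 16.62
position: [0.5996, -0.3227, 0.0813]
eef_rot: [-1.317, 1.136, 1.316]
wrist_force: [-0.3, 0.8, 1.4]
grip_width: 0.0556
```

>>> play_rows([
  [[0.1,0,0,0,0,0],[0.1,0,0,0,0,0]],
])

```text
time_s: 16.88
position: [0.5999, -0.3228, 0.0806]
eef_rot: [-1.318, 1.136, 1.316]
wrist_force: [-0.4, 1.6, 3.9]
grip_width: 0.0556
```

>>> play_rows([
  [[0,0,0,0,0,0],[0,0,0,0,0,0],[0,0,0,0,0,0],[0,0,0,0,0,0],[0,0,0,0,0,0]],
], grip=0)

```text
time_s: 17.5
position: [0.5993, -0.3226, 0.0796]
eef_rot: [-1.317, 1.136, 1.317]
wrist_force: [-0.3, 0.0, 0.7]
grip_width: 0.088
```

>>> play_rows([
  [[-3,0,0,0,0,0],[-7,0,0,0,0,0],[-12,0,0,0,0,0],[-16,0,0,0,0,0],[-16,0,0,0,0,0]],
])

```text
time_s: 18.12
position: [0.6017, -0.3241, 0.2453]
eef_rot: [-1.324, 1.134, 1.308]
wrist_force: [0.0, -0.3, -0.3]
grip_width: 0.088
```

Run:
```python
from h import *
o,c=wcam(); print(o['time_s'],o['position'].round(4),o['wrist_force'].round(1),o['grip_width'])
pickle.dump(c,open('w5.pkl','wb'))
cv2.imwrite('pics/w5.png',c['frame'][...,::-1])
```

```text
18.125 [ 0.6017 -0.3241  0.2453] [ 0.  -0.3 -0.3] 0.08804291840534566
```

View pics/w5.png

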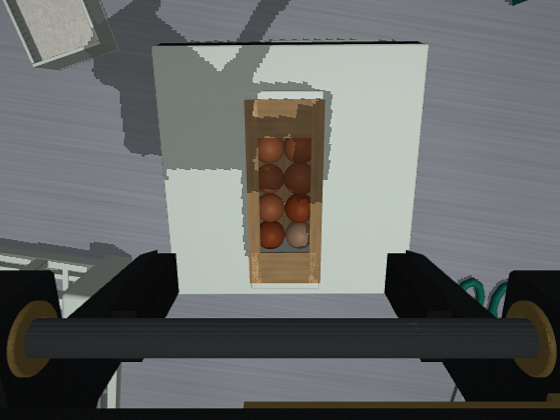

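Run:
```python
from h import *
c=pickle.load(open('w5.pkl','rb'))
A=np.mean([ray(c,q,.07) for q in[(153,44),(427,44),(174,293),(410,293)]],0)
B=np.mean([ray(c,q,.12) for q in[(245,100),(325,100),(249,283),(321,283)]],0)
e=[ray(c,q,.1185) for q in[(290,92),(285,288)]]
print('plate',A.round(4),'pack',B.round(4),'cap-to-cap mm',1e3*np.linalg.norm(e[0]-e[1]))
import plant; plant.ticket.hand_in()
```

```text
plate [ 0.5984 -0.3172  0.07  ] pack [ 0.6019 -0.322   0.12  ] cap-to-cap mm 150.5418491802639
the job is handed in; nothing more can be done
```

The job is handed in. I gripped the pack by its sleeve and pushed one cap home on the bracket face. I then lifted it, turned it end for end, pushed the other cap home on the same face, and released it window up on the weighing plate. It took about 18 s of the allowed 67 s.

- **Caps:** on each push the force held at about 5–6 N while the cap slid, then rose to 15–16 N with no further travel. The last picture measured 150.5 mm cap to cap (152 mm when both are home).
- **Placing:** the pack's centre measured within about 5 mm of the plate's centre along x and y (limit 40 mm). In the last wrist view the pack lies flat on the plate, and the open gripper is well above it, with no wrist force beyond noise.
- **Other things on the bench:** every move was planned to clear them, and no unexpected force showed. I did not take a final overall picture to confirm they stayed put.
- **Disagreement:** the top and scene cameras differed by 8–10 mm in y on the bracket, and by up to about 15 mm at one end of the pack. I used the wrist camera for the close moves, and no check failed.

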